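Hand up a trouser hanger for clipping

ROBOT

A 6-joint arm with a two-finger parallel gripper is mounted at the origin on the work surface. World frame = base frame: x ahead of the robot, y to its left, z up, the work surface at z = 0. Lengths are in m, angles in rad, forces in N, time in s.
With the tool pointing down it reaches from about 0.35 to 0.975 m from the base axis. Payload 4.9 kg.
Tool frame: the origin (TCP) lies midway between the tips of the shut fingers; the grasp point (between the pads) lies 19 mm behind it; z points along the fingers, y is the line along which they close (so a half turn about z gives the same grasp; the last joint's range is limited). The gripper opens to 85 mm and grips with 20 to 120 N. Pads are 22 mm wide; open, the fingers measure 114 mm over their backs; the gripper's body (76 mm by 85 mm) begins 54 mm behind the grasp point. The pads swing forward as they close: fully open they stand 13 mm farther back than shut.
Start: joints at [1.015, 0.053, 1.613, -0, 1.476, -0.119], TCP at [0.264, 0.566, 0.231] pointing down, gripper open.
Joint ranges: [-3.01, 3.01], [-1.01, 2.22], [0.06, 2.58], [-1.02, 4.17], [0.09, 2.62], [-3.14, 3.14]. Speed limits (rad/s): [2.57, 2.57, 3.14, 3.14, 3.14, 3.14].

INTERFACE

Orientations are given as a unit quaternion [w, x, y, z].
In Python, from plant import manip gives the robot as it stands.
- The arm moves only by the tool move_arm, never from a script. Its argument "increments" is one flat list of numbers, 5 for each row, row after row: the shift along the tool's x, y, z in mm, then the turn about the tool's z in rad, then the opening, from 0 (shut) to 1 (fully open). In form: [tx, ty, tz, spin, jaw, tx, ty, tz, spin, jaw, ...]. A call has 1 to 8 rows; each row shifts and turns the commanded pose from where the row before left it, along the tool's axes as they then stand; what a row does not reach is not made up. A row lasts 1/12 s, in which the tool goes at most 41.7 mm and 7.16 degrees, less where a joint would pass 70% of its speed; a pose out of reach is approached as far as the arm can. A call with a gripper value outside its range is refused whole. The fingers move at their own pace and stop on an object; the grip force is fixed at half the most. Time passes only in rows, so rows that do not move let the fingers close. It gives the time, the measured TCP pose, the force, the opening and the grip force at its end, in the units of the state.
- manip.state(): the state, without advancing time (a new reading comes with each control period).
- manip.grab_frame(name): name is "scene" or "top" or "wrist"; returns a dict with "image" (384x512x3 uint8, blue, green, red), "fov_y" (degrees; the focal length in pixels is half the picture's height over the tangent of half this angle, whatever the lens; pixels are square), "cx", "cy" (the principal point, pixels), "eye" and "rotation" of the camera in the world; the wrist camera has in their place "T_tool_cam" (4x4, takes a point from camera to tool coordinates, whose origin is the TCP and whose axes are the flange's). Camera axes: x right, y down, z forward; pixel columns grow to the right and rows downward; lengths in m; the calibration is good to about 2 mm. A picture is of the moment at which its call begins: read the wrist's pose just before it. There is no depth.
- manip.job_done(): hands the job in; it is judged then, once.
The state is a dict: "time": time; "joint_pos": joint angles; "joint_vel": joint speeds; "joint_efforts": joint torques, N m; "tool_pos": TCP position; "tool_rot": TCP orientation; "contact_force": force on the tool from outside, world axes, zero at the start; "ft_torque": the same for the moment, N m; "gripper_width": opening from 0.0 (shut) to 1.0 (fully open); "grasp_force": force on a finger pad.
Only numpy, scipy, OpenCV 4.12 (cv2) and the standard library are available. Lean on these libraries where they do the work, as an engineer would, in place of code of your own. Each camera call takes 0.05 s, during which the arm holds its last target. There are 200 camera calls.

TASK

Take the trouser hanger (the one with two clips on a straight bar) off the low rail and hold it up over the folding board for your colleague, who will clip the trousers in: hook on top, bar level and parallel to the board's long side, the middle of the bar over the middle of the board, with the jaws of the clips about 20 cm above the board. Leave the other hangers hanging where they are and everything else on the table undisturbed. Finish while still gripping the hanger there in the air; do not put it down or let go.

Things in the scene. Friction and masses are not known exactly. Their poses are not given: they have to be found in the camera images.
- clip_hanger: Steel trouser hanger to take, loose on the rail, about 120 g, in its own x-z plane; it can swing and turn a little about the hook. Origin: wire centre at the hook's crown (top); z up, x along the bar. Bar: flat, black-sleeved, 12 (y) x 18 (z) x 340 mm, axis at z = -105 mm. Two fixed clips at x = -148 and +148 mm, 28 mm wide (x), 28 mm thick (y), from 24 mm above to 45 mm below the bar's axis.
- hook_tip (a point): Free end of the clip hanger's hook, 22 mm to +x of the crown and 22 mm below it. Hook: 5 mm wire, 22 mm radius, round the -x side, open to +x; neck straight under the crown from 57 mm down. To unhook: raise 25 to 29 mm straight up, then draw it level towards its own -x: after 36 mm the hook is past the rail, after 190 mm the whole bar is out from under it and may rise.
- bar_middle (a point): Middle of the clip hanger's bar, on its axis, 105 mm below the crown, under the neck (16 mm thick). The bar is free to be gripped from 15 to 130 mm either side of this point; more than 70 mm out towards -x keeps the gripper's body clear of the rail above. Held off its middle like this it needs a firm grip (about 80 N) to stay level.
- jaws_middle (a point): Point midway between the two clips at the level of the lower ends of their jaws, 45 mm below the bar's axis, 150 mm below the crown.
- hanger_rail: Fixed chromed rail: level 16 mm tube along its own y, 460 mm long, axis 250 mm above the table, 18 mm posts at y = -210 and +210 mm, feet 160 x 45 x 8 mm. Origin: on the table under the tube's middle. It runs away from the robot; its +x points to the robot's right. Three hangers, about 100 mm apart in any order, hang square to it, hooks open to its +x, crowns 261 mm above the table.
- folding_board: Fixed grey plastic folding board flat on the table, 220 mm (its x) by 320 mm (its y, the long side), 6 mm thick, with a 90 x 26 mm hand slot near one short end. Origin: centre of its underside.
- board_middle (a point): Middle of the folding board's upper face, 6 mm above the table.
- shirt_hanger1: Gold-coloured wire shirt hanger (bystander) hanging on the rail, 400 mm wide along its x and 165 mm high, the shoulders sloping from 72 mm to 152 mm below the crown; same hook and same origin at the crown as the clip hanger.
- shirt_hanger2: Second wire shirt hanger (bystander), the same as shirt_hanger1.
- clothes_brush: Loose wooden clothes brush, 150 x 45 x 38 mm, on the table near or under the rail. Bystander. Origin: centre of underside.
- lint_roller: Loose lint roller lying on the table, about 245 mm long (x from -140 to +104 mm), 48 mm high, to the right, nearer the robot than the rail. Bystander. Origin: on the table below the near end of the paper roll.
- spray_bottle: Loose white trigger spray bottle, 74 mm diameter, 194 mm high, to the right of the rail. Bystander. Origin: centre of underside.
- peg_tin: Loose open metal tin with wooden pegs, 84 mm diameter, 75 mm high, between rail and board. Bystander. Origin: centre of underside.
- button_jar: Loose closed glass jar, 68 mm diameter, 95 mm high, beyond the folding board. Bystander. Origin: centre of underside.

How it is judged:
By the outcome, as a careful person would: the job done as asked, in the order asked, and still so for the second after the job is handed in, while the arm keeps its last pose, push and grip.
It also fails if it takes over 51 s, if anything falls off the work surface, if the arm or the gripper's body presses on something with over 40 N, if the wrist force passes 120 N, or if a joint passes its speed limit or range.

## Working session

There is one attempt and no reset: what is moved stays moved. The work goes in short steps, Python scripts to look and compute and a tool call to move; the robot and the scene stay as the last step left them, time stands still between calls to the robot, and variables do not carry over. Pictures are saved under pics/ and viewed, at most 10 in all, crops included, and the job is handed in when it is done.

Besides the shell and the picture viewer there is one more tool, called after ">>>" as name(argument=value, ...) on one line, values as JSON. move_arm: Moves the arm, as the interface text tells. Its arguments: {"type":"object","properties":{"increments":{"type":"array"}},"required":["increments"]}

```bash
mkdir -p pics
cat > h.py <<'E'
import numpy as np, cv2
from plant import manip
def ray(f,u,v):
    F=f["image"].shape[0]/2/np.tan(np.radians(f["fov_y"])/2)
    d=np.array([(u-f["cx"])/F,(v-f["cy"])/F,1.0]); return np.array(f["eye"]),np.array(f["rotation"])@d
def plane(f,u,v,z):
    e,d=ray(f,u,v); return e+d*(z-e[2])/d[2]
def proj(f,p):
    F=f["image"].shape[0]/2/np.tan(np.radians(f["fov_y"])/2)
    c=np.array(f["rotation"]).T@(np.array(p)-np.array(f["eye"])); return F*c[0]/c[2]+f["cx"],F*c[1]/c[2]+f["cy"]
E
python3 - <<'E'
from h import *
import pickle
print(manip.state())
fs={}
for n in("scene","top"):
    f=manip.grab_frame(n);fs[n]=f
    cv2.imwrite(f"pics/{n}.png",cv2.resize(f["image"],(800,600),interpolation=cv2.INTER_CUBIC))
    print(n,f["fov_y"],f["cx"],f["cy"],f["eye"],f["rotation"])
pickle.dump(fs,open("f0.pkl","wb"))
E
```

```text
{'time': 0.0, 'joint_pos': array([ 1.01499122e+00,  5.33626948e-02,  1.61427339e+00, -5.70034188e-06,
        1.47603748e+00, -1.19027241e-01]), 'joint_vel': array([ 4.52097410e-04,  9.50917863e-05, -1.47809571e-04,  3.16332214e-04,
       -8.25009822e-04,  3.11934204e-04]), 'joint_efforts': array([ 8.88747709e-04, -3.93702221e+01, -3.70167804e+01, -1.44067344e-04,
        7.30779153e-03,  1.71789143e-06]), 'tool_pos': array([0.26407325, 0.56578238, 0.23007173]), 'tool_rot': array([-3.41766707e-04,  2.16656719e-01,  9.76247296e-01, -9.82729526e-04]), 'contact_force': array([-0.31336531, -0.41591419, -0.87953539]), 'ft_torque': array([ 0.02121303, -0.03305089,  0.00046942]), 'grasp_force': 0.0, 'gripper_width': 0.9985923314012876}
scene 52.05890633307912 257.2449268530662 185.68602260947983 [1.22044568 0.10901461 0.90123202] [-0.23908103  0.58744126  0.71061327 -0.30460108]
top 55.410669053356564 251.25060952935937 194.61820840063413 [ 0.41462739 -0.03944705  1.20016742] [-0.02403483  0.7075522  -0.70536562  0.03537739]
```

View pics/scene.png

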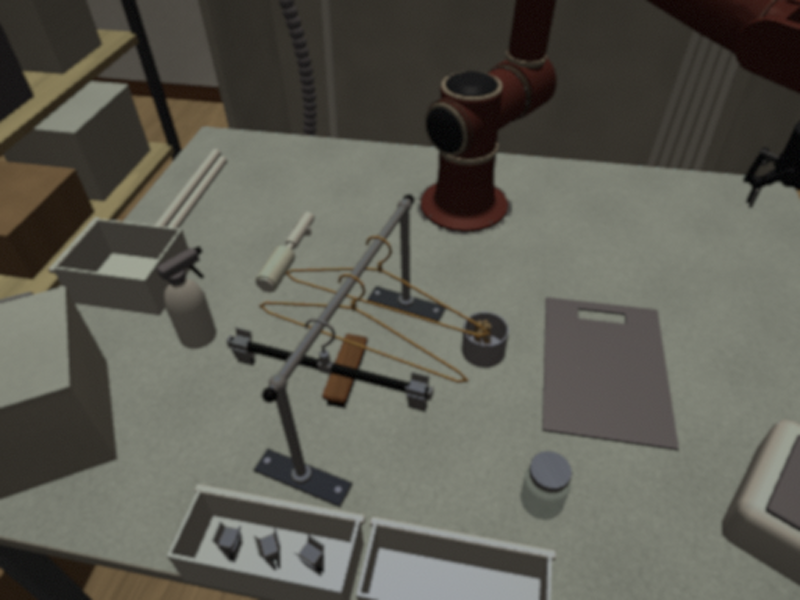

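View pics/top.png

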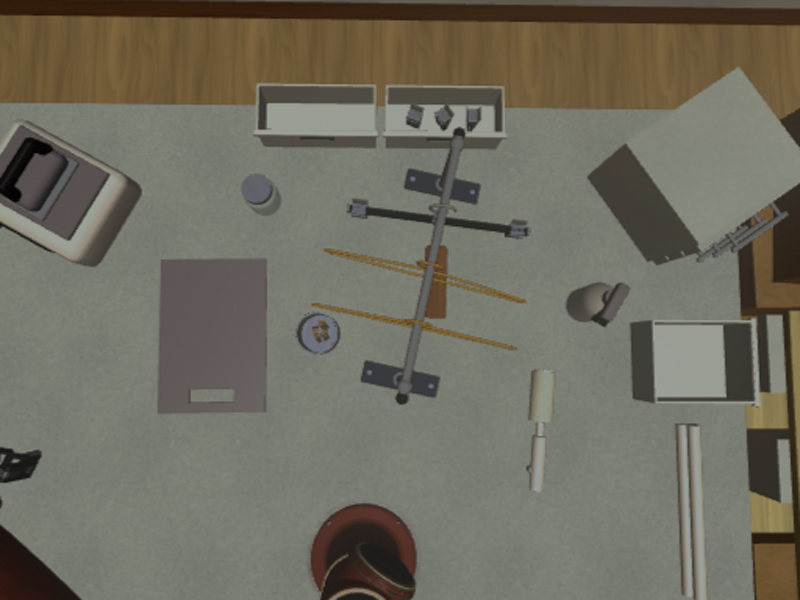

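```bash
cat > h.py <<'E'
import numpy as np, cv2, pickle
from scipy.spatial.transform import Rotation as R
from plant import manip
def foc(f): return f["image"].shape[0]/2/np.tan(np.radians(f["fov_y"])/2)
def rot(f): return R.from_quat(f["rotation"],scalar_first=True).as_matrix()
def plane(f,u,v,z):
    d=rot(f)@np.array([(u-f["cx"])/foc(f),(v-f["cy"])/foc(f),1.0]); e=np.array(f["eye"]); return e+d*(z-e[2])/d[2]
def proj(f,p):
    c=rot(f).T@(np.array(p)-np.array(f["eye"])); return foc(f)*c[:2]/c[2]+[f["cx"],f["cy"]]
def s(p): return [(p[0]+.5)*.64-.5,(p[1]+.5)*.64-.5]
E
python3 - <<'E'
from h import *
np.set_printoptions(precision=4,suppress=True)
f=pickle.load(open("f0.pkl","rb"));t=f["top"]
print("rail",plane(t,*s((459,132)),.25),plane(t,*s((402,397)),.25))
g=cv2.cvtColor(t["image"],cv2.COLOR_BGR2GRAY)
# board
hsv=cv2.cvtColor(t["image"],cv2.COLOR_BGR2HSV)
cu,cv_=map(int,s((212,320))); print(t["image"][cv_,cu],t["image"][cv_,cu-60],t["image"][int(s((0,212))[1]),int(s((395,0))[0])])
b=t["image"].astype(int); m=((np.abs(b-b[cv_,cu]).max(2)<14)).astype(np.uint8)
n,l,st,c=cv2.connectedComponentsWithStats(m); k=l[cv_,cu]
mm=(l==k).astype(np.uint8); cs,_=cv2.findContours(mm,0,2); r=cv2.minAreaRect(max(cs,key=len)); print(r)
P=np.array([plane(t,*q,.006) for q in cv2.boxPoints(r)]);print("board",P,P.mean(0))
# bar (black) between clips
m=np.zeros_like(g);x0,y0=map(int,s((372,200)));x1,y1=map(int,s((508,236)));m[y0:y1,x0:x1]=(g[y0:y1,x0:x1]<45)
ys,xs=np.nonzero(m);print(len(xs))
vx,vy,a,bb=cv2.fitLine(np.c_[xs,ys].astype(np.float32),cv2.DIST_HUBER,0,.01,.01).ravel()
for u in s((357,0))[0],s((440,0))[0],s((519,0))[0]: print(u,plane(t,u,bb+(u-a)*vy/vx,.162))
for sc,p in(("bar","scene"),): pass
sc=f["scene"]
print("scene check rail ends",proj(sc,plane(t,*s((459,132)),.25))/.64,proj(sc,plane(t,*s((402,397)),.25))/.64)
for n,v in (("top",t),("scene",sc)):
    o=v["image"]; 
    c=o[115:165,210:350] if n=="top" else o[190:265,140:285]
    cv2.imwrite(f"pics/c_{n}.png",cv2.resize(c,None,fx=5,fy=5,interpolation=2))
E
```

```text
rail [ 0.792  -0.1674  0.25  ] [ 0.3416 -0.07    0.25  ]
[87 89 95] [118 129 126] [48 53 52]
((135.5, 215.0), (98.0, 69.0), 90.0)
board [[0.6075 0.4343 0.006 ]
 [0.6087 0.2089 0.006 ]
 [0.2904 0.2022 0.006 ]
 [0.2903 0.4227 0.006 ]] [0.4492 0.317  0.006 ]
278
228.3 [0.6779 0.0107 0.162 ]
281.42 [ 0.6583 -0.1428  0.162 ]
331.98 [ 0.6396 -0.2891  0.162 ]
scene check rail ends [266.6536 394.3546] [406.4414 198.7384]
```

View pics/c_top.png

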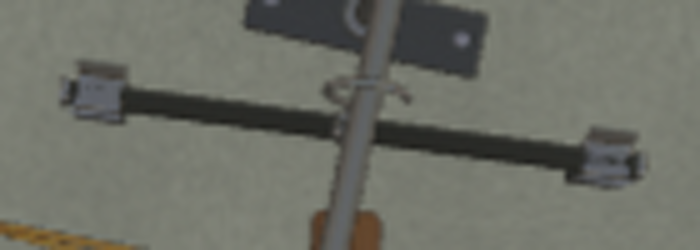

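View pics/c_scene.png

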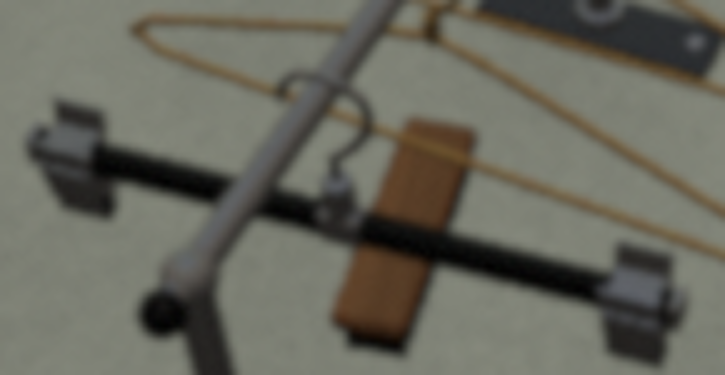

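The top view shows the bar with its inner clip edges near original px 235 and 327. The scene view shows the neck/bar junction at about (208.6, 233), with the hook square over the rail and the clip hanger farthest away.

```bash
cat >> h.py <<'E'
def delta(p,yaw):  # shift in current tool axes (mm), spin (rad) to target TCP p with tool-y at world angle yaw
    s=manip.state(); M=R.from_quat(s["tool_rot"],scalar_first=True).as_matrix()
    d=M.T@(np.array(p)-s["tool_pos"])*1000; y=np.arctan2(M[1,1],M[0,1])
    print("tool",s["tool_pos"],"yawdeg",np.degrees(y),"mm",d.round(1),"spin",-((yaw-y+np.pi)%(2*np.pi)-np.pi),"F",s["contact_force"],"t",s["time"],"w",s["gripper_width"],"grip",s["grasp_force"])
E
python3 - <<'E'
from h import *
np.set_printoptions(precision=4,suppress=True)
F=pickle.load(open("f0.pkl","rb"));t=F["top"];sc=F["scene"]
g=cv2.cvtColor(t["image"],cv2.COLOR_BGR2GRAY)
xs=[];ys=[]
for u in list(range(238,275))+list(range(292,324)):
    col=g[115:160,u].astype(float); w=np.clip(75-col,0,None); v0=115+np.argmin(col)
    k=np.arange(max(v0-4,115),v0+5); ww=np.clip(80-g[k,u].astype(float),0,None); xs.append(u);ys.append((k*ww).sum()/ww.sum())
p,res=np.polyfit(xs,ys,1,full=True)[:2];print(p,res)
L=np.array([plane(t,235,np.polyval(p,235),.162),plane(t,326.6,np.polyval(p,326.6),.162)]);print(L,np.linalg.norm(L[0]-L[1]),L.mean(0))
# vertical check: for heights & scene projection
for z in(.15,.156,.162): 
  q=[plane(t,u,np.polyval(p,u),z) for u in(235,280.8,326.6)]
  print(z,[proj(sc,x) for x in q])
print("crown",plane(t,210+368/5,115+85/5,.261))
# board lines
b=t["image"].astype(int); m=((np.abs(b-b[204,135]).max(2)<14)).astype(np.uint8)
n,l,st,c=cv2.connectedComponentsWithStats(m);mm=(l==l[204,135])
x0,y0,w,h=st[l[204,135]][:4]
lo=[];hi=[]
for v in range(y0+6,y0+h-6):
    r=np.nonzero(mm[v])[0]; lo.append(plane(t,r.min()-.5,v,.006));hi.append(plane(t,r.max()+.5,v,.006))
for e in(lo,hi):
    e=np.array(e);k=np.polyfit(e[:,0],e[:,1],1);print("edge",np.degrees(np.arctan(k[0])),np.polyval(k,.449))
tp=[];bt=[]
for u in range(x0+6,x0+w-6):
    r=np.nonzero(mm[:,u])[0]; tp.append(plane(t,u,r.min()-.5,.006));bt.append(plane(t,u,r.max()+.5,.006))
for e in(tp,bt):
    e=np.array(e);k=np.polyfit(e[:,1],e[:,0],1);print("edge",np.degrees(np.arctan(-k[0])),np.polyval(k,.317))
E
```

```text
[  0.1321 103.5975] [1.8178]
[[ 0.6758 -0.0087  0.162 ]
 [ 0.6419 -0.2736  0.162 ]] 0.2670686222955732 [ 0.6588 -0.1411  0.162 ]
0.15 [array([259.1409, 248.9582]), array([206.3476, 235.0956]), array([156.9505, 222.1247])]
0.156 [array([259.1525, 246.8854]), array([206.478 , 233.1241]), array([157.1844, 220.246 ])]
0.162 [array([259.1642, 244.7984]), array([206.6093, 231.1388]), array([157.42  , 218.3539])]
crown [ 0.6587 -0.1388  0.261 ]
edge 0.8748170719569118 0.42689876483193373
edge 0.5709573609965232 0.20544776527803832
edge 0.29113175404825054 0.6097994346349356
edge 0.4312471839528744 0.2917836427171988
```

```bash
python3 -c "
from h import *
np.set_printoptions(precision=4,suppress=True)
delta([.6684,-.0657,.235],-.1274)
t=pickle.load(open('f0.pkl','rb'))['top']
for p in((385,258),(345,253),(325,250)): print(plane(t,*s(p),.12))
"
```

```text
tool [0.2641 0.5658 0.2302] yawdeg 64.97528894755337 mm [-633.5 -401.2   -4.2] spin 1.2614327245694874 F [ 0.3958 -0.3661  0.1191] t 0.1 w 1.0015812097329293 grip 0.0
[ 0.5945 -0.0414  0.12  ]
[0.6038 0.035  0.12  ]
[0.6094 0.0732 0.12  ]
```

>>> move_arm(increments=[-26, -16.5, 0, 0, 1, -26, -16.5, 0, 0, 0.7, -26, -16.5, 0, 0, 0.7, -26, -16.5, 0, 0, 0.7, -26, -16.5, 0, 0, 0.7, -26, -16.5, 0, 0, 0.7, -26, -16.5, 0, 0, 0.7, -26, -16.5, 0, 0, 0.7])

```text
time: 0.77
tool_pos: [0.3973, 0.3572, 0.2308]
tool_rot: [-0.0, 0.217, 0.976, -0.0]
contact_force: [0.1, 0.2, 0.4]
gripper_width: 0.706
grasp_force: 0.0
```

>>> move_arm(increments=[-26, -16.5, 0, 0, 0.7, -26, -16.5, 0, 0, 0.7, -26, -16.5, 0, 0, 0.7, -26, -16.5, 0, 0, 0.7, -26, -16.5, 0, 0, 0.7, -26, -16.5, 0, 0, 0.7, -26, -16.5, 0, 0, 0.7, -26, -16.5, 0, 0, 0.7])

```text
time: 1.43
tool_pos: [0.5299, 0.1496, 0.2308]
tool_rot: [-0.0, 0.217, 0.976, -0.0]
contact_force: [0.2, 0.9, 1.1]
gripper_width: 0.703
grasp_force: 0.0
```

```bash
python3 -c "
from h import *
np.set_printoptions(precision=4,suppress=True)
delta([.6684,-.0657,.235],-.1274)"
```

```text
tool [0.5299 0.1496 0.2308] yawdeg 64.96729671532412 mm [-216.6 -136.5   -4.3] spin 1.2612932338025031 F [0.1808 0.932  1.1306] t 1.4333 w 0.7025599926973232 grip 0.0
```

Spin first (1.26 rad over 12 rows), then translate.

>>> move_arm(increments=[0, 0, 0, 0.1, 0.7, 0, 0, 0, 0.11, 0.7, 0, 0, 0, 0.11, 0.7, 0, 0, 0, 0.11, 0.7, 0, 0, 0, 0.11, 0.7, 0, 0, 0, 0.11, 0.7, 0, 0, 0, 0.11, 0.7, 0, 0, 0, 0.11, 0.7])

```text
time: 2.1
tool_pos: [0.5293, 0.151, 0.2306]
tool_rot: [-0.0, 0.61, 0.792, -0.0]
contact_force: [-0.1, -0.1, -0.3]
gripper_width: 0.7
grasp_force: 0.0
```

>>> move_arm(increments=[0, 0, 0, 0.11, 0.7, 0, 0, 0, 0.11, 0.7, 0, 0, 0, 0.11, 0.7, 0, 0, 0, 0.061, 0.7, 0, 0, 0, 0, 0.7])

```text
time: 2.52
tool_pos: [0.5293, 0.1511, 0.2307]
tool_rot: [-0.0, 0.751, 0.66, -0.0]
contact_force: [-0.1, -0.2, -0.1]
gripper_width: 0.702
grasp_force: 0.0
```

```bash
python3 -c "
from h import *
np.set_printoptions(precision=4,suppress=True)
delta([.6684,-.0657,.215],-.1274)"
```

```text
tool [0.5293 0.1511 0.2307] yawdeg -7.331652591799804 mm [-197.2  165.6   15.6] spin -0.0005614773392825789 F [-0.0683 -0.2445 -0.0656] t 2.5167 w 0.7024422594192015 grip 0.0
```

>>> move_arm(increments=[-25, 21, 0, 0, 0.7, -25, 21, 0, 0, 0.7, -25, 21, 0, 0, 0.7, -25, 21, 0, 0, 0.7, -25, 21, 0, 0, 0.7, -25, 20, 0, 0, 0.7, -25, 20, 0, 0, 0.7, -22, 20.5, 0, 0, 0.7])

```text
time: 3.18
tool_pos: [0.6692, -0.0671, 0.2307]
tool_rot: [-0.0, 0.75, 0.661, -0.0]
contact_force: [0.2, -0.1, -0.8]
gripper_width: 0.701
grasp_force: 0.0
```

>>> move_arm(increments=[0, 0, 0, 0, 0.5, 0, 0, 0, 0, 0.5, 0, 0, 0, 0, 0.5])

```text
time: 3.43
tool_pos: [0.6684, -0.0649, 0.2307]
tool_rot: [-0.001, 0.75, 0.661, -0.0]
contact_force: [0.2, 0.2, 0.2]
gripper_width: 0.5
grasp_force: 0.0
```

```bash
python3 -c "
from h import *
np.set_printoptions(precision=4,suppress=True)
delta([.6684,-.0657,.137],-.1274)
f=manip.grab_frame('wrist');cv2.imwrite('pics/w1.png',f['image']);print(f['T_tool_cam'])
"
```

```text
tool [ 0.6684 -0.0649  0.2307] yawdeg -7.2266961703324535 mm [-0.8  0.2 93.7] spin 0.0012703577864336957 F [0.2184 0.241  0.1768] t 3.4333 w 0.49964488921013195 grip 0.0
[[ 0.     -0.966  -0.2585  0.0655]
 [ 1.      0.0002 -0.0005 -0.0011]
 [ 0.0006 -0.2585  0.966  -0.1423]
 [ 0.      0.      0.      1.    ]]
```

View pics/w1.png

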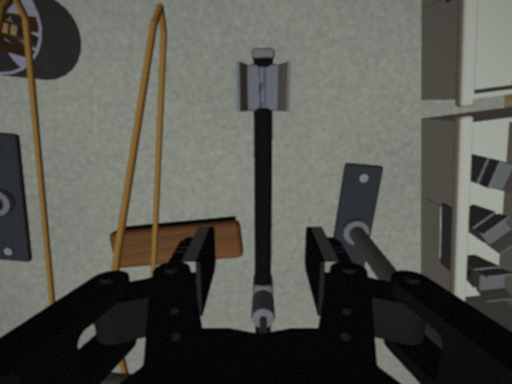

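The wrist view shows the bar at column ~262, centred between the fingers (212 and 308) and parallel to the pads. The gold hanger is well clear of them, so I'm going down.

>>> move_arm(increments=[0, 0, 14, 0, 0.5, 0, 0, 14, 0, 0.5, 0, 0, 14, 0, 0.5, 0, 0, 14, 0, 0.5, 0, 0, 14, 0, 0.5, 0, 0, 12, 0, 0.5, 0, 0, 11, 0, 0.5, 0, 0, 0, 0, 0.5])

```text
time: 4.15
tool_pos: [0.667, -0.0649, 0.1342]
tool_rot: [-0.002, 0.751, 0.661, -0.002]
contact_force: [0.1, -0.6, -0.9]
gripper_width: 0.505
grasp_force: 0.0
```

>>> move_arm(increments=[0, 0, 0, 0, 0.35, 0, 0, 0, 0, 0.28, 0, 0, 0, 0, 0.2, 0, 0, 0, 0, 0.1, 0, 0, 0, 0, 0, 0, 0, 0, 0, 0, 0, 0, 0, 0, 0, 0, 0, 0, 0, 0])

```text
time: 4.82
tool_pos: [0.6694, -0.0657, 0.1394]
tool_rot: [0.001, 0.751, 0.661, 0.0]
contact_force: [-0.4, -2.3, 3.4]
gripper_width: 0.134
grasp_force: 60.8
```

```bash
python3 -c "
from h import *
np.set_printoptions(precision=4,suppress=True)
delta([.6684,-.0657,.137],-.1274)
f=manip.grab_frame('scene');cv2.imwrite('pics/s2.png',cv2.resize(f['image'][100:300,100:366],None,fx=3,fy=3,interpolation=2))
"
```

```text
tool [ 0.6694 -0.0657  0.1394] yawdeg -7.2811818080897215 mm [-0.1 -1.   2.4] spin 0.00031940401252050776 F [-0.3717 -2.3005  3.3784] t 4.8167 w 0.13376986476851813 grip 60.83657741546631
```

View pics/s2.png

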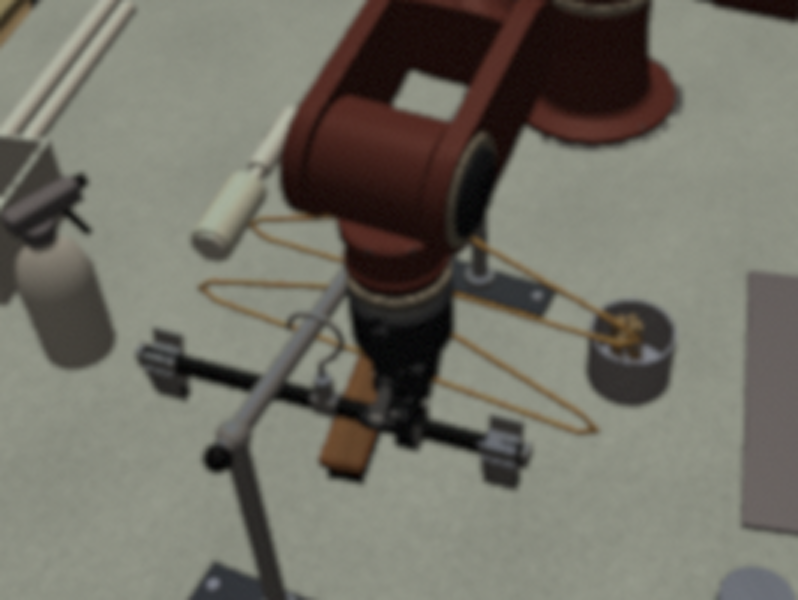

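The bar is gripped at 61 N, roughly 75 mm left of the neck, and the hook is still over the rail. Next I raise it 27 mm.

>>> move_arm(increments=[0, 0, -4, 0, 0, 0, 0, -4, 0, 0, 0, 0, -4, 0, 0, 0, 0, -4, 0, 0, 0, 0, -4, 0, 0, 0, 0, -4, 0, 0, 0, 0, -3, 0, 0, 0, 0, 0, 0, 0])

```text
time: 5.53
tool_pos: [0.6694, -0.0653, 0.1665]
tool_rot: [0.001, 0.751, 0.661, 0.001]
contact_force: [-0.9, 0.0, -1.2]
gripper_width: 0.127
grasp_force: 60.1
```

>>> move_arm(increments=[0, 0, 0, 0, 0, 0, 0, 0, 0, 0, 0, 0, 0, 0, 0])

```text
time: 5.78
tool_pos: [0.6687, -0.0652, 0.1649]
tool_rot: [-0.0, 0.751, 0.661, -0.0]
contact_force: [0.4, -0.3, -1.1]
gripper_width: 0.124
grasp_force: 60.1
```

```bash
python3 -c "
from h import *
np.set_printoptions(precision=4,suppress=True)
delta([.6684,-.0657,.1664],-.1274)
f=manip.grab_frame('scene');cv2.imwrite('pics/s3.png',cv2.resize(f['image'][170:270,130:290],None,fx=5,fy=5,interpolation=2))
"
```

```text
tool [ 0.6687 -0.0652  0.1649] yawdeg -7.275172188720097 mm [-0.5 -0.2 -1.5] spin 0.00042429165731228125 F [ 0.3815 -0.3091 -1.1122] t 5.7833 w 0.12433352430065125 grip 60.14864444732666
```

View pics/s3.png

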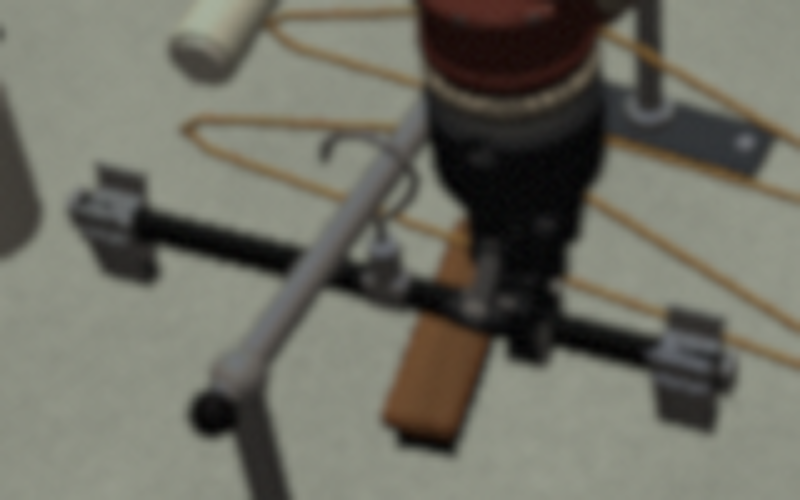

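```bash
cat >> h.py <<'E'
def barz(f,P,dirn,ranges,show=True):
    # fit the black bar's centre line in a view; per column range return v at the range centre
    g=cv2.cvtColor(f["image"],cv2.COLOR_BGR2GRAY).astype(float); out=[]
    for a,b,lo,hi in ranges:
        U=[];V=[]
        for u in range(a,b):
            c=g[lo:hi,u]; w=np.clip(np.median(c)*.6-c,0,None)
            U.append(u);V.append(lo+(np.arange(hi-lo)*w).sum()/max(w.sum(),1e-6))
        k=np.polyfit(U,V,1); out.append(((a+b)/2,np.polyval(k,(a+b)/2)))
    return out
E
python3 - <<'E'
from h import *
np.set_printoptions(precision=4,suppress=True)
F=pickle.load(open("f0.pkl","rb"));sc=F["scene"];now=manip.grab_frame("scene")
# before: left part cols 163-176, right 246-257; after: same shifted up
v0=barz(sc,0,0,[(163,176,210,236),(246,256,232,254)]);v1=barz(now,0,0,[(163,176,203,229),(246,256,226,248)])
print(v0,v1)
d=np.array([-.1269,-.9919]);mid=np.array([.6588,-.1411])
for (u,v),lab in zip(v0+v1,["b","b","a","a"]):
    e=np.array(sc["eye"]);F_=foc(sc);r=rot(sc)@np.array([(u-sc["cx"])/F_,(v-sc["cy"])/F_,1]);n=np.array([-d[1],d[0],0])
    q=e+r*(n@(np.r_[mid,0]-e))/(n@r);print(lab,q,"x",d@(q[:2]-mid))
E
```

```text
[(169.5, np.float64(224.14334103230394)), (251.0, np.float64(245.34169757744164))] [(169.5, np.float64(217.45191356523333)), (251.0, np.float64(238.2416427699036))]
b [ 0.6458 -0.2423  0.151 ] x 0.10207109194431939
b [ 0.6731 -0.029   0.1515] x -0.1130491207429558
a [ 0.6465 -0.2371  0.1782] x 0.09676438812354923
a [ 0.6733 -0.0281  0.1789] x -0.11389500479793964
```

The hanger is up about 27 mm, level and free of the rail (about 1.1 N load). Now I draw it out towards -x, which is tool +x.

>>> move_arm(increments=[4, 0, 0, 0, 0, 6, 0, 0, 0, 0, 7, 0, 0, 0, 0, 7, 0, 0, 0, 0, 7, 0, 0, 0, 0, 7, 0, 0, 0, 0, 7, 0, 0, 0, 0, 5, 0, 0, 0, 0])

```text
time: 6.55
tool_pos: [0.6753, -0.0145, 0.1653]
tool_rot: [-0.0, 0.75, 0.661, 0.0]
contact_force: [0.3, -0.2, -0.2]
gripper_width: 0.124
grasp_force: 60.1
```

>>> move_arm(increments=[8, 0, 0, 0, 0, 12, 0, 0, 0, 0, 15, 0, 0, 0, 0, 15, 0, 0, 0, 0, 15, 0, 0, 0, 0, 15, 0, 0, 0, 0, 15, 0, 0, 0, 0, 15, 0, 0, 0, 0])

```text
time: 7.22
tool_pos: [0.6893, 0.0953, 0.1653]
tool_rot: [0.0, 0.75, 0.661, 0.0]
contact_force: [0.8, -0.5, -0.5]
gripper_width: 0.127
grasp_force: 60.1
```

>>> move_arm(increments=[15, 0, 0, 0, 0, 15, 0, 0, 0, 0, 15, 0, 0, 0, 0, 15, 0, 0, 0, 0, 10, 0, 0, 0, 0, 5, 0, 0, 0, 0, 0, 0, 0, 0, 0])

```text
time: 7.8
tool_pos: [0.6987, 0.1691, 0.1652]
tool_rot: [-0.0, 0.75, 0.661, -0.0]
contact_force: [0.5, -0.2, -1.8]
gripper_width: 0.126
grasp_force: 60.1
```

Run:
```python
from h import *
np.set_printoptions(precision=4,suppress=True)
th=np.radians(.6)
delta([.4508-.076*np.cos(th),.3162-.076*np.sin(th),.2335],th+np.pi/2)
print(manip.state()["joint_pos"])
f=manip.grab_frame('scene');cv2.imwrite('pics/s4.png',cv2.resize(f['image'],(800,600),interpolation=2))
```

```text
tool [0.6987 0.1691 0.1652] yawdeg -7.202903148315043 mm [ 104.6 -339.7  -68.3] spin -1.7069826779472255 F [ 0.4974 -0.2343 -1.7833] t 7.8 w 0.12598256768039579 grip 60.14689922332764
[0.134  0.3114 1.4322 0.     1.398  0.2597]
```

View pics/s4.png

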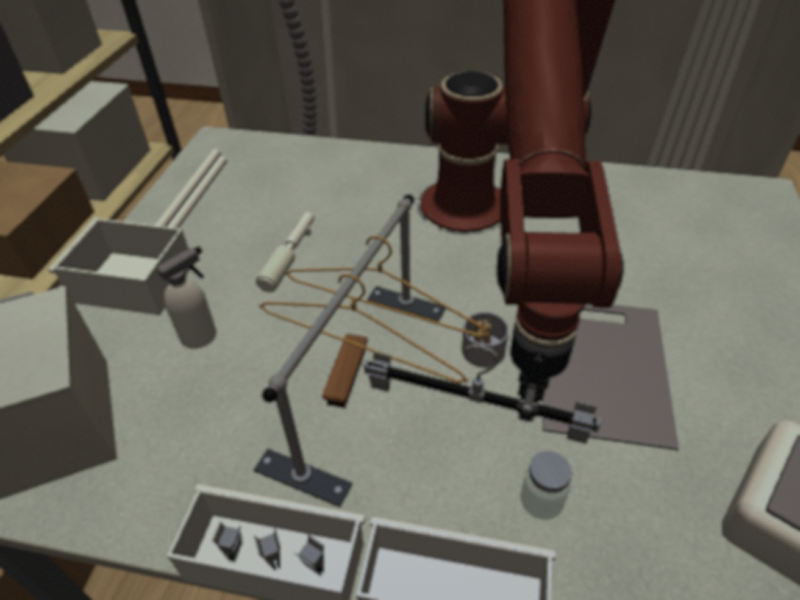

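The hanger is fully out from under the rail. It sits at px (370–600, 365–425), the other hangers are in place, and the bar looks unchanged in the grip. Next come the lift and the turn.

>>> move_arm(increments=[0, 0, -5, 0, 0, 0, 0, -10, 0, 0, 0, 0, -12, 0, 0, 0, 0, -12, 0, 0, 0, 0, -12, 0, 0, 0, 0, -11, 0, 0, 0, 0, -6, -0.03, 0, 0, 0, 0, -0.06, 0])

```text
time: 8.52
tool_pos: [0.6999, 0.1679, 0.2376]
tool_rot: [0.002, 0.719, 0.695, 0.002]
contact_force: [-0.3, 0.1, -1.1]
gripper_width: 0.129
grasp_force: 60.2
```

>>> move_arm(increments=[0, 0, 0, -0.09, 0, 0, 0, 0, -0.1, 0, 0, 0, 0, -0.1, 0, 0, 0, 0, -0.1, 0, 0, 0, 0, -0.1, 0, 0, 0, 0, -0.1, 0, 0, 0, 0, -0.1, 0, 0, 0, 0, -0.1, 0])

```text
time: 9.18
tool_pos: [0.6988, 0.1678, 0.2346]
tool_rot: [0.0, 0.395, 0.919, 0.0]
contact_force: [0.8, 0.3, -0.7]
gripper_width: 0.129
grasp_force: 60.1
```

>>> move_arm(increments=[0, 0, 0, -0.1, 0, 0, 0, 0, -0.1, 0, 0, 0, 0, -0.1, 0, 0, 0, 0, -0.1, 0, 0, 0, 0, -0.1, 0, 0, 0, 0, -0.1, 0, 0, 0, 0, -0.1, 0, 0, 0, 0, -0.08, 0])

```text
time: 9.85
tool_pos: [0.6988, 0.1678, 0.2346]
tool_rot: [0.0, 0.017, 1.0, -0.0]
contact_force: [-0.1, -0.1, -0.9]
gripper_width: 0.13
grasp_force: 60.1
```

>>> move_arm(increments=[0, 0, 0, -0.05, 0, 0, 0, 0, 0, 0, 0, 0, 0, 0, 0])

```text
time: 10.1
tool_pos: [0.6988, 0.1678, 0.2343]
tool_rot: [0.0, -0.005, 1.0, -0.0]
contact_force: [-1.2, 0.2, -1.7]
gripper_width: 0.122
grasp_force: 60.2
```

Run:
```python
from h import *
np.set_printoptions(precision=4,suppress=True)
th=np.radians(.6)
delta([.4508-.076*np.cos(th),.3162-.076*np.sin(th),.2335],th+np.pi/2)
print(manip.state()["joint_pos"])
```

```text
tool [0.6988 0.1678 0.2343] yawdeg 90.61655082616744 mm [322.4 151.1   0.5] spin 0.00028886641054715056 F [-1.1933  0.1868 -1.7139] t 10.1 w 0.12226252540762313 grip 60.15549659729004
[ 0.1323  0.2665  1.37   -0.0001  1.5042 -1.4493]
```

>>> move_arm(increments=[5, 2.5, 0, 0, 0, 10, 5, 0, 0, 0, 15, 7, 0, 0, 0, 20, 9.5, 0, 0, 0, 20, 9.5, 0, 0, 0, 20, 9.5, 0, 0, 0, 20, 9.5, 0, 0, 0, 20, 9.5, 0, 0, 0])

```text
time: 10.77
tool_pos: [0.5659, 0.229, 0.2334]
tool_rot: [-0.0, -0.006, 1.0, 0.0]
contact_force: [-0.5, 0.7, -0.9]
gripper_width: 0.124
grasp_force: 60.2
```

>>> move_arm(increments=[20, 9.5, 0, 0, 0, 20, 9.5, 0, 0, 0, 20, 9.5, 0, 0, 0, 20, 9.5, 0, 0, 0, 20, 9, 0, 0, 0, 20, 9, 0, 0, 0, 20, 9, 0, 0, 0, 17, 8, 0, 0, 0])

```text
time: 11.43
tool_pos: [0.4078, 0.2998, 0.2333]
tool_rot: [-0.0, -0.006, 1.0, 0.0]
contact_force: [0.6, 0.5, -1.1]
gripper_width: 0.13
grasp_force: 60.2
```

>>> move_arm(increments=[12, 6, 0, 0, 0, 12, 6, 0, 0, 0, 7, 2.5, 0, 0, 0, 4, 1, 0, 0, 0, 0, 0, 0, 0, 0, 0, 0, 0, 0, 0, 0, 0, 0, 0, 0])

```text
time: 12.02
tool_pos: [0.3754, 0.3141, 0.2333]
tool_rot: [0.0, -0.006, 1.0, -0.0]
contact_force: [0.7, -0.2, -1.4]
gripper_width: 0.132
grasp_force: 60.2
```

Run:
```python
from h import *
np.set_printoptions(precision=4,suppress=True)
th=np.radians(.6)
delta([.4508-.076*np.cos(th),.3162-.076*np.sin(th),.2335],th+np.pi/2)
fs={n:manip.grab_frame(n) for n in("scene","top")};pickle.dump(fs,open("f1.pkl","wb"))
a=fs["scene"]["image"][120:290,290:490];b=fs["top"]["image"][130:300,70:270]
cv2.imwrite('pics/s5.png',np.hstack([cv2.resize(x,(400,340),interpolation=2) for x in(a,b)]))
```

```text
tool [0.3754 0.3141 0.2333] yawdeg 90.650887745534 mm [ 0.6  1.3 -0.2] spin 0.0008881587084852427 F [ 0.7098 -0.1958 -1.4086] t 12.0167 w 0.1320342326223551 grip 60.151026248931885
```

View pics/s5.png

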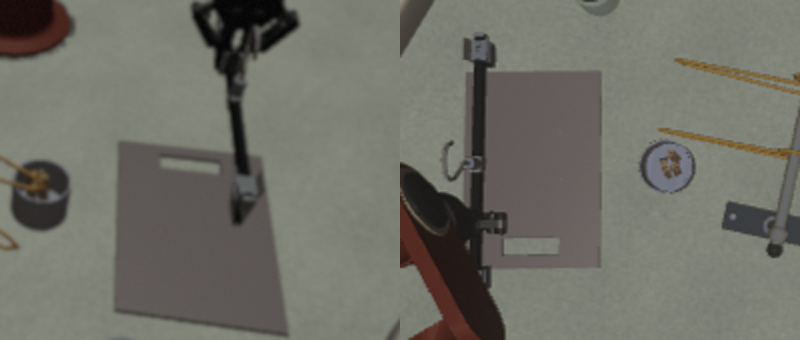

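Run:
```python
from h import *
np.set_printoptions(precision=4,suppress=True)
F=pickle.load(open("f1.pkl","rb"));t,sc=F["top"],F["scene"]
g=cv2.cvtColor(t["image"],cv2.COLOR_BGR2GRAY).astype(float)
def dark(img,horizontal,rng,lo,hi):
    o=[]
    for k in rng:
        c=img[k,lo:hi] if horizontal else img[lo:hi,k]
        w=np.clip(np.median(c)*.6-c,0,None); o.append((k,lo+(np.arange(hi-lo)*w).sum()/w.sum()))
    return np.array(o)
b=dark(g,True,list(range(166,202)),104,118)   # far half between clip and neck
k=np.polyfit(b[:,0],b[:,1],1);print("top u=",k,"resid",np.std(b[:,1]-np.polyval(k,b[:,0])))
f=lambda v,z:plane(t,np.polyval(k,v),v,z)
p,q=f(164,.254),f(204,.254);print(p,q,"ang",np.degrees(np.arctan2((p-q)[1],(p-q)[0])),"neck",f(211.5,.254),"clipinner",f(161.5,.254))
# scene heights: rays meeting vertical plane through the bar
gs=cv2.cvtColor(sc["image"],cv2.COLOR_BGR2GRAY).astype(float)
b=dark(gs,True,list(range(172,204)),400,420);ks=np.polyfit(b[:,0],b[:,1],1);print("scene resid",np.std(b[:,1]-np.polyval(ks,b[:,0])))
for v in(172,188,203):
    u=np.polyval(ks,v)  # intersect scene ray with the plane containing the top-view bar line
    e=np.array(sc["eye"]);r=rot(sc)@np.array([(u-sc["cx"])/foc(sc),(v-sc["cy"])/foc(sc),1])
    et=np.array(t["eye"]);n=np.cross(p-et,q-et);print(v,e+r*(n@(et-e))/(n@r))
for h in(.245,.251,.257): print(h,"neck/far clip in scene",proj(sc,f(211.5,h)),proj(sc,f(161.5,h)))
```

```text
top u= [ -0.0081 110.6364] resid 0.09055499705527133
[0.5728 0.3147 0.254 ] [0.4687 0.3119 0.254 ] ang 1.534868511707556 neck [0.4494 0.3114 0.254 ] clipinner [0.5794 0.3148 0.254 ]
scene resid 0.10557728332846293
172 [0.3107 0.3566 0.1216]
188 [0.423  0.3441 0.1636]
203 [0.511  0.3343 0.1965]
0.245 neck/far clip in scene [405.4982 170.5395] [411.1301 209.8338]
0.251 neck/far clip in scene [405.1517 168.556 ] [410.7318 207.5354]
0.257 neck/far clip in scene [404.8024 166.5571] [410.3307 205.2204]
```

Run:
```python
from h import *
F=pickle.load(open("f1.pkl","rb"))
w=manip.grab_frame("wrist");pickle.dump((w,manip.state()),open("w.pkl","wb"))
a=F["scene"]["image"][130:240,375:445];b=F["top"]["image"][140:290,90:140]
cv2.imwrite('pics/s6.png',np.hstack([cv2.resize(a,(382,600),interpolation=2),cv2.resize(b,(200,600),interpolation=2),cv2.copyMakeBorder(cv2.resize(w["image"][0:384,156:356],(212,408)),0,192,0,0,0)]))
```

```text
(no output)
```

View pics/s6.png

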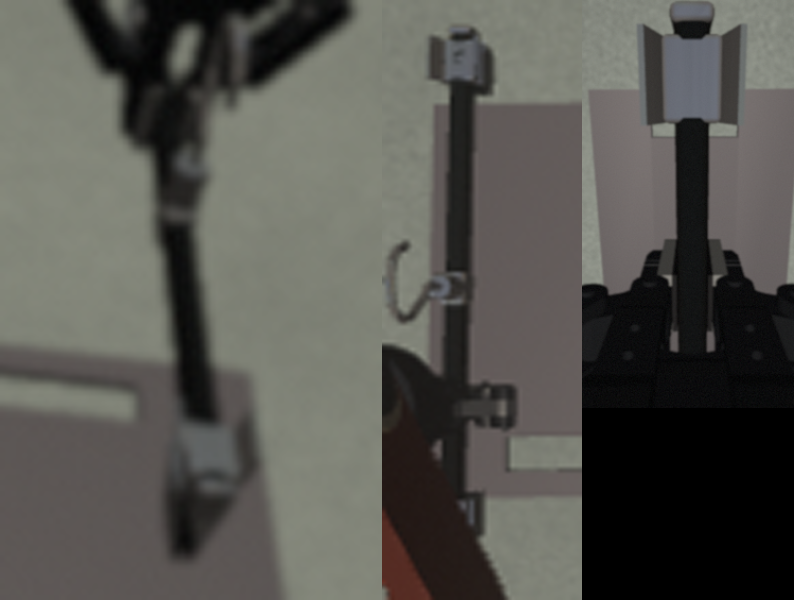

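Run:
```python
from h import *
np.set_printoptions(precision=2,suppress=True)
w,s=pickle.load(open("w.pkl","rb"));T=np.array(w["T_tool_cam"]);F=foc(w)
def pj(p):
    c=np.linalg.inv(T)@np.r_[np.array(p)/1000,1];return F*c[:2]/c[2]+[w["cx"],w["cy"]]
for dz in(-4,-2,0,2,4):
  for off in(74,76): print(dz,off,"clip top in/out",pj([134-off,0,-43+dz]),pj([162-off,0,-43+dz]),"top width px",np.ptp([pj([134-off,y,-43+dz])[0] for y in(-14,14)]), "bar w", np.ptp([pj([130-off,y,-28+dz])[0] for y in(-6,6)]))
print("row of clip inner edge, outer:",120/1.0625,38/1.0625,"bar cols",156+678/1.06-582/1.06,156+708/1.06-582/1.06)
# bar width by rows
g=cv2.cvtColor(w["image"],cv2.COLOR_BGR2GRAY)
for v in(118,125,135,150,170,190,210):
    r=[u for u in range(230,290) if g[v,u]<45]; x=np.median(r); print(v,min(r),max(r),[round(z,1) for z in [pj([d,0,-28]) for d in (0,)][0]])
for d in(0,10,20,30,40,50,56): print(d,pj([d,0,-28]),np.ptp([pj([d,y,-28])[0] for y in(-6,6)]))
```

```text
-4 74 clip top in/out [258.67 125.2 ] [258.58  19.19] top width px 96.21710071253932 bar w 35.378962776970724
-4 76 clip top in/out [258.67 132.15] [258.59  27.34] top width px 95.68942471974364 bar w 35.21236538267391
-2 74 clip top in/out [258.68 124.73] [258.6  21. ] top width px 94.27479287749415 bar w 34.7644548199396
-2 76 clip top in/out [258.69 131.54] [258.61  28.97] top width px 93.76814986207086 bar w 34.6035813679764
0 74 clip top in/out [258.7  124.29] [258.62  22.73] top width px 92.40935102623399 bar w 34.170929559043145
0 76 clip top in/out [258.71 130.97] [258.63  30.52] top width px 91.92250804710045 bar w 34.0154900436666
2 74 clip top in/out [258.72 123.86] [258.64  24.39] top width px 90.61630078778865 bar w 33.59733033661644
2 76 clip top in/out [258.72 130.41] [258.65  32.01] top width px 90.14811942003217 bar w 33.447054017306186
4 74 clip top in/out [258.73 123.44] [258.66  25.99] top width px 88.89150845223242 bar w 33.04267027265905
4 76 clip top in/out [258.74 129.88] [258.67  33.44] top width px 88.44093590075536 bar w 32.897304100538946
row of clip inner edge, outer: 112.94117647058823 35.76470588235294 bar cols 246.56603773584902 274.86792452830184
118 245 274 [np.float64(258.9), np.float64(275.9)]
125 245 274 [np.float64(258.9), np.float64(275.9)]
135 245 274 [np.float64(258.9), np.float64(275.9)]
150 245 274 [np.float64(258.9), np.float64(275.9)]
170 245 274 [np.float64(258.9), np.float64(275.9)]
190 245 274 [np.float64(258.9), np.float64(275.9)]
210 246 273 [np.float64(258.9), np.float64(275.9)]
0 [258.91 275.89] 30.294700791424077
10 [258.9  252.81] 30.92105335653136
20 [258.88 228.75] 31.57385279580555
30 [258.86 203.66] 32.25481025895846
40 [258.85 177.46] 32.96578776795354
50 [258.83 150.07] 33.708815219819
56 [258.82 133.04] 34.170929559043145
```

Run:
```python
from h import *
np.set_printoptions(precision=4,suppress=True)
F=pickle.load(open("f1.pkl","rb"));t,sc=F["top"],F["scene"]
c=lambda u,v:(90+(u-382+.5)/4-.5,140+(v+.5)/4-.5)
print("hook tip,back",plane(t,*c(406,243),.334),plane(t,*c(403,322),.334),"collar",plane(t,*c(455,287),.265))
def tri(a,b):
    A=[];B=[]
    for f,(u,v) in((t,a),(sc,b)):
        r=rot(f)@np.array([(u-f["cx"])/foc(f),(v-f["cy"])/foc(f),1]);r/=np.linalg.norm(r);P=np.eye(3)-np.outer(r,r);A.append(P);B.append(P@np.array(f["eye"]))
    x=np.linalg.lstsq(np.vstack(A),np.hstack(B),rcond=None)[0];return x
d=lambda u,v:(375+(u+.5)/5.457-.5,130+(v+.5)/5.4545-.5)
print("clip inner",tri(c(460,82),d(200,422)),"collar/bar",tri(c(457,303),d(178,218)))
# bar width in wrist, subpixel at half level
w,_=pickle.load(open("w.pkl","rb"));g=cv2.cvtColor(w["image"],cv2.COLOR_BGR2GRAY).astype(float)
W=[]
for v in range(128,220):
    r=g[v,232:290];lv=(r[:4].mean()+r[25:30].mean())/2;i=np.nonzero(r<lv)[0]
    i=i[(i>5)&(i<50)];a,b=i.min(),i.max();l=a-1+(r[a-1]-lv)/(r[a-1]-r[a]);h=b+(lv-r[b])/(r[b+1]-r[b]);W.append((v,h-l,(h+l)/2+232))
W=np.array(W);W=W[W[:,1]>25];k=np.polyfit(W[:,0],W[:,1],1);print(len(W),k,np.polyval(k,[128,170,210]),W[::15])
T=np.linalg.inv(np.array(w["T_tool_cam"]))
for tilt in(-4,-2,0,2,4):
  for z0 in(-28,-24):
    o=[]
    for dd in np.arange(10,60,1.):
        z=z0+dd*np.tan(np.radians(tilt))  # + = near clip lower
        cc=T@np.r_[dd/1000,0,z/1000,1];o.append((foc(w)*cc[1]/cc[2]+w["cy"],foc(w)*.012/cc[2]))
    o=np.array(o);print(tilt,z0,np.interp([128,170,210],o[::-1,0],o[::-1,1]))
```

```text
hook tip,back [0.4726 0.3138 0.334 ] [0.4261 0.3137 0.334 ] collar [0.4493 0.3099 0.265 ]
clip inner [0.5827 0.3153 0.2557] collar/bar [0.4398 0.3192 0.2398]
92 [-0.0255 35.1715] [31.9104 30.8404 29.8213] [[128.      31.9268 259.3866]
 [143.      31.4941 259.4772]
 [158.      31.0482 259.67  ]
 [173.      30.8606 259.6682]
 [188.      30.1971 259.5588]
 [203.      30.3015 259.5758]
 [218.      29.6061 259.5   ]]
-4 -28 [35.5706 34.0723 32.6453]
-4 -24 [34.3192 32.8736 31.4968]
-2 -28 [34.9253 33.6102 32.3578]
-2 -24 [33.7212 32.4515 31.2422]
0 -28 [34.3077 33.1681 32.0827]
0 -24 [33.1481 32.047  30.9983]
2 -28 [33.7147 32.7435 31.8184]
2 -24 [32.5971 31.658  30.7637]
4 -28 [33.1435 32.3344 31.5639]
4 -24 [32.0656 31.2828 30.5374]
```

The bar is level to within about 1°: the hook centre lies over the neck and the wrist-view width ratio matches zero tilt. The jaws are about 20 cm above the board and the yaw matches it. One small nudge puts the middle on target.

>>> move_arm(increments=[-1.5, 2, 0, 0, 0, 0, 0, 0, 0, 0, 0, 0, 0, 0, 0, 0, 0, 0, 0, 0, 0, 0, 0, 0, 0, 0, 0, 0, 0, 0, 0, 0, 0, 0, 0, 0, 0, 0, 0, 0])

```text
time: 12.83
tool_pos: [0.3762, 0.3164, 0.2333]
tool_rot: [-0.0, -0.006, 1.0, -0.0]
contact_force: [-1.0, 0.6, -1.3]
gripper_width: 0.135
grasp_force: 60.2
```

```bash
python3 -c "
from h import *
s=manip.state();print(s['tool_pos'],s['grasp_force'],abs(s['joint_vel']).max());print(manip.job_done())"
```

```text
[0.37624368 0.31641215 0.23328893] 60.15183091163635 0.0016719822064444347
the job is handed in; nothing more can be done
None
```

The trouser hanger is off the rail and held at 60 N over the board, hook up, bar level to within about 1° and parallel to the long side, within a few mm of centre, with the jaws about 20 cm up; the job is handed in, and no other item looked disturbed in the pictures.

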